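# Register a passport cover and show the guest where the monogram will go

### The arm

A 6-joint arm with a two-finger parallel gripper is mounted at the origin on a cart in front of the work surface, level with it; the furniture and walls round the work are solid. World frame = base frame: x ahead of the robot, y to its left, z up, the work surface at z = 0. Lengths are in mm, angles in rad, forces in N, time in s.
With the tool pointing down it reaches from about 350 to 875 mm from the base axis. Payload 4.2 kg.
Tool frame: the origin (TCP) lies between the finger pads, 19 mm behind the fingertips; this is the grasp point; z points along the fingers, y is the line along which they close (so a half turn about z gives the same grasp; the last joint's range is limited). The gripper opens to 85 mm and grips with 20 to 120 N. Pads are 22 mm wide; open, the fingers measure 114 mm over their backs; the gripper's body (76 mm by 85 mm) begins 54 mm behind the grasp point. The pads swing forward as they close: fully open they stand 13 mm farther back than shut.
Start: joints at [1.525, 0.385, 0.008, 0, -1.194, -0.259], TCP at [187.532, 596.18, 250.012] pointing down, gripper open.
Joint ranges: [-3.14, 3.14], [-1.21, 2.06], [-1.07, 1.41], [-3.16, 2.05], [-2.99, -0.16], [-3.1, 3.1]. Speed limits (rad/s): [2.79, 2.79, 3.14, 3.14, 3.14, 3.14].

### API

Orientations are given as a unit quaternion [x, y, z, w].
In Python, from bench import arm gives the robot as it stands.
- The arm moves only by the shell command python3 -m pendant 'ROWS'. ROWS is JSON, a list of rows, each a list of 7 numbers: the shift along the tool's x, y, z in m, then the turn, a rotation vector about the tool's x, y, z in degrees, then the finger opening in m, from 0 to 0.0854. In form: [[x, y, z, wx, wy, wz, fingers], ...]. A call has 1 to 12 rows; each row shifts and turns the commanded pose from where the row before left it, along the tool's axes as they then stand; what a row does not reach is not made up. A row lasts 1/10 s, in which the tool goes at most 50 mm and 8.59 degrees, less where a joint would pass 70% of its speed; a pose out of reach is approached as far as the arm can. A call is refused whole if a number of a shift passes 0.05 or a number of a turn 8.59, either way. A call with a gripper value outside its range is refused whole. The fingers move at their own pace and stop on an object; the grip force is fixed at half the most. Time passes only in rows, so rows that do not move let the fingers close. It gives the time, the measured TCP pose, the force, the opening and the grip force at its end, in the units of the state.
- arm.read_state(): the state, without advancing time (a new reading comes with each control period).
- arm.get_image(name): name is "scene" or "top" or "wrist"; returns a dict with "image" (480x640x3 uint8, red, green, blue), "fx", "fy", "cx", "cy" (pixels), "xyz" and "rotation" of the camera in the world. Camera axes: x right, y down, z forward; pixel columns grow to the right and rows downward; lengths in mm; the calibration is good to about 2 mm. A picture is of the moment at which its call begins. There is no depth.
- arm.job_done(): hands the job in; it is judged then, once.
The state is a dict: "clock": time; "joints": joint angles; "joint_vel": joint speeds; "joint_efforts": joint torques, N m; "position": TCP position; "ee_rot": TCP orientation; "contact_force": force on the tool from outside, world axes, zero at the start; "wrist_torque": the same for the moment, N m; "gripper_width": finger opening in mm; "grasp_force": force on a finger pad.
Only numpy, scipy, OpenCV 4.12 (cv2) and the standard library are available. Lean on these libraries where they do the work, as an engineer would, in place of code of your own. Each camera call takes 0.05 s, during which the arm holds its last target. There are 200 camera calls.

### The job

Set up the leather passport cover for foiling: with the fingertips slide it along the jig's bed until it lies flush against both brass stops, then fold the hinged aluminium template all the way down over it. Then show the guest where the monogram will go: point from just above at the middle of the template's round window without touching anything, stay there for about two seconds, and finish still pointing. Nothing is to be picked up, and the things lying round the jig stay where they are.

Things in the scene. Friction and masses are not known exactly. Their poses are not given: they have to be found in the camera images.
- jig: fixed jig: wooden bed 165 (x) x 230 (y) x 8 mm; origin under its centre at table height, x away from the robot, y to its left, z up. Two brass stops 7 mm wide, tops at z = 16.5 mm, form an L: far stop's inner face at x = +72 mm (y = -80 to +92), left stop's inner face at y = +85 mm (x = -66 to +79). Near and right sides are open.
- cover: closed leather passport cover 134 x 96 x 8 mm, 40 to 80 g, loose on the jig's bed, short of both stops and slightly turned; slides with about 1 N. Origin at the centre of its underside, x along its 134 mm length, which lies along the jig's y. Home against both stops its origin is at x = +24, y = +18 mm in the jig's frame, its top 16 mm above the table.
- template (a joint): angle of the aluminium plate (3 mm, 110 mm wide along jig x, free edge 159 mm from the hinge, tab to 172) hinged along the jig's left: 0 = flat on the stops (top 20 mm above table, 1 mm clear of the cover), 1.57 upright, 2.0 = laid back left. Stiff hinge: stays where left, yields to about 2 N at the free edge. Windows: round 24 mm, square 28 mm, slot 12 x 50 mm.
- jig_hinge (a point): point on the template's hinge axis, at the middle of the plate's width; at x = +16, y = +104, z = +18.5 mm in the jig's frame; the axis runs along the jig's x, and the shut plate extends from it towards the jig's -y (right)
- template_edge (a point): point on the template's upper face (the face that is on top when folded down, and that looks left when the plate stands upright) at its free edge, at the root of the finger tab; 159 mm from the hinge axis, at jig x = +44 mm
- round_window (a point): centre of the template's round monogram window, 24 mm across, level with the plate's upper face; moves with the plate. With the plate shut it is at x = 0, y = -20, z = +20 mm in the jig's frame, over the near right corner of the cover
- square_window (a point): centre of the square crest window (not the one to point at), level with the upper face; with the plate shut at x = +42, y = +18, z = +20 mm in the jig's frame
- slot_window (a point): centre of the long name slot (not the one to point at), level with the upper face; with the plate shut at x = 0, y = +46, z = +20 mm in the jig's frame
- bone_folder: bystander: ivory-coloured bone folder, a flat strip 21 x 139 x 4 mm lying on the table to the right of the jig; origin at the centre of its underside
- rub_block: bystander: rubbing block in a card sleeve, 21 x 50 x 12 mm, lying near the robot to the right of the jig; origin at the centre of its underside
- foil_roll: bystander: roll of foil, 52 mm across and 31 mm high, standing on its end to the left of the jig; origin at the centre of its underside
- foil_roll_b: bystander: smaller roll of foil, 44 mm across and 31 mm high, standing beside the other one; origin at the centre of its underside

How it is judged:
By the outcome, as a careful person would: the job done as asked, in the order asked, and still so for the second after the job is handed in, with the robot touching nothing.
It also fails if it takes over 64 s, if anything falls off the work surface, if the arm or the gripper's body presses on something with over 40 N, if the wrist force passes 120 N, or if a joint passes its speed limit or range.

## Working session

There is one attempt and no reset: what is moved stays moved. The work goes in short steps, Python scripts to look and compute and a shell command to move; the robot and the scene stay as the last step left them, time stands still between calls to the robot, and variables do not carry over. Pictures are saved under pics/ and viewed, at most 10 in all, crops included, and the job is handed in when it is done.

```bash
mkdir -p pics
cat > h.py <<'E'
from bench import arm
import numpy as np, cv2
from scipy.spatial.transform import Rotation as R
def snap(n,f):
    d=arm.get_image(n); cv2.imwrite('pics/'+f,d['image'][:,:,::-1]); np.save('pics/'+f+'.npy',{k:v for k,v in d.items()},allow_pickle=True); return d
def load(f): return np.load('pics/'+f+'.npy',allow_pickle=True).item()
def Rm(d):
    r=np.array(d['rotation'],float); return r if r.shape==(3,3) else R.from_quat(r).as_matrix()
def ray(d,u,v,z):
    w=Rm(d)@np.array([(u-d['cx'])/d['fx'],(v-d['cy'])/d['fy'],1]); p=np.array(d['xyz']); return p+w*(z-p[2])/w[2]
def proj(d,P):
    c=Rm(d).T@(np.array(P)-np.array(d['xyz'])); return d['fx']*c[0]/c[2]+d['cx'],d['fy']*c[1]/c[2]+d['cy']
def crop(f,g,x,y,w,h,s):
    i=cv2.imread('pics/'+f)[y:y+h,x:x+w]; cv2.imwrite('pics/'+g,cv2.resize(i,None,fx=s,fy=s,interpolation=cv2.INTER_CUBIC))
E
python3 - <<'E'
from h import *
for n in('top','scene'):
    d=snap(n,n+'0.png'); print(d['xyz'],d['rotation'],d['fx'],d['cx'],d['cy'])
s=arm.read_state(); print(s['position'],s['ee_rot'],R.from_quat(s['ee_rot']).as_matrix().round(3),s['clock'])
E
```

```text
[ 285.81558671   92.61845083 1124.61761598] [ 0.70810325 -0.70116472  0.05742318 -0.06050128] 520.10444180034 316.8486916207992 238.5328646046203
[  65.0979723  -688.41902664  627.71937533] [ 0.85909732 -0.21751847  0.11823228 -0.44794937] 460.3058038259661 328.0875245854554 237.4055393956806
[187.4107792  595.73537513 249.01456484] [ 9.88397200e-01 -1.51888081e-01 -8.14551516e-05  9.89787329e-04] [[ 0.954 -0.3   -0.   ]
 [-0.3   -0.954 -0.002]
 [ 0.     0.002 -1.   ]] 0.1
```

View pics/top0.png

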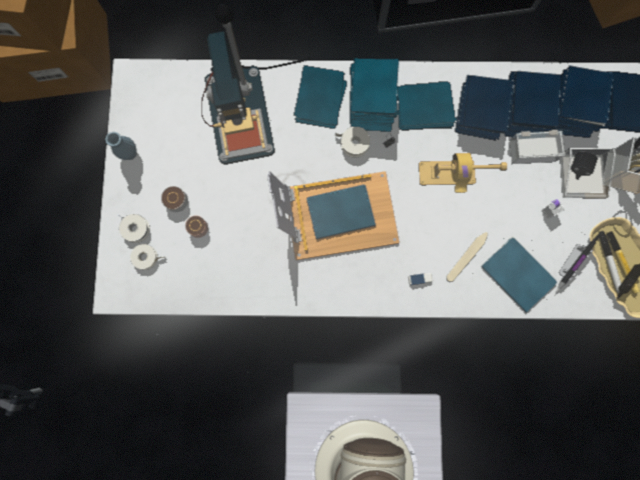

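View pics/scene0.png

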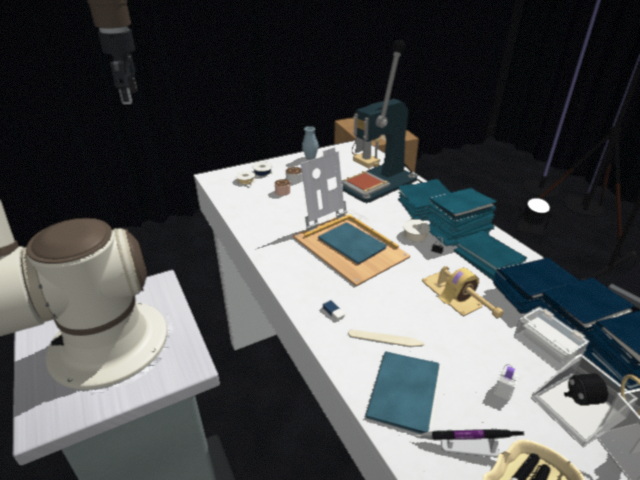

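The top view shows the jig at about (345,215), with the cover at (341,211) on its bed and the template near upright at (285,210). The folder is at (467,257) and the block at (420,281). The rolls and cups are on the left. I'll enlarge the jig.

Run:
```python
from h import *
crop('top0.png','c1.png',255,155,160,120,5)
crop('scene0.png','c2.png',280,140,140,150,4)
```

```text
(no output)
```

View pics/c1.png

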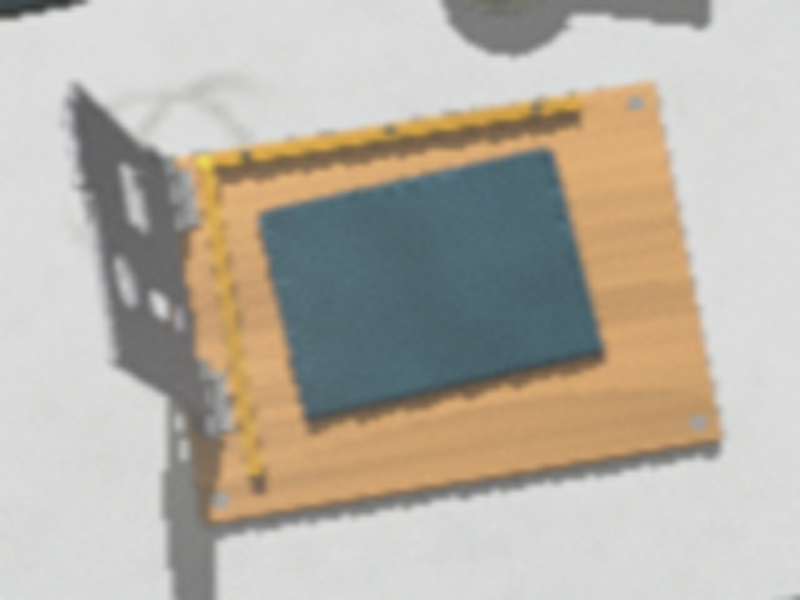

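View pics/c2.png

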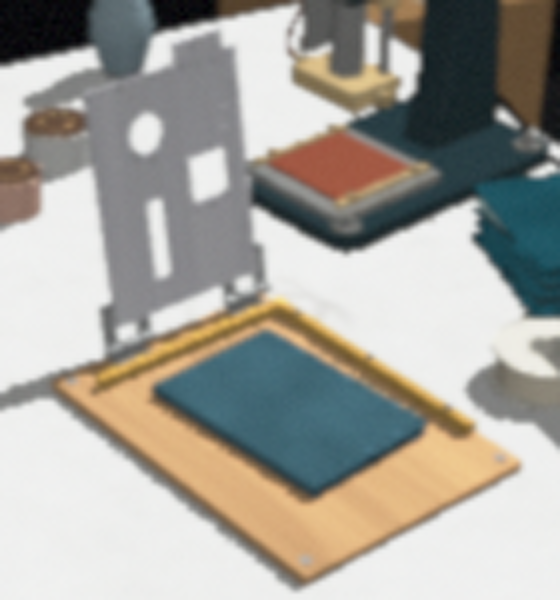

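The crops show these features:
- **c1:** bed corners at (652,84), (720,438) and (208,518). Cover top corners at (262,212), (552,150), (603,352) and (308,414). The plate's free edge runs (75,85) to (118,362).
- **c2:** bed corners at (303,577), (520,465) and (58,381). The round window is at (146,133).

I'll fit the jig, plate and cover to both views.

```bash
cat > fit.py <<'E'
from h import *
from scipy.optimize import least_squares
T=load('top0.png');S=load('scene0.png')
def jig(p,q): c,s=np.cos(p[2]),np.sin(p[2]); return np.array([p[0]+c*q[0]-s*q[1],p[1]+s*q[0]+c*q[1],q[2]])
def plate(th,x,r): return [x,104-r*np.cos(th)+1.5*np.sin(th),18.5+r*np.sin(th)+1.5*np.cos(th)]
def px(i,u,v): return (255+(u+.5)/5-.5,155+(v+.5)/5-.5) if i==0 else (280+(u+.5)/4-.5,140+(v+.5)/4-.5)
E
python3 - <<'E'
from fit import *
bed=[(0,(652,84),(82.5,-115,8)),(0,(720,438),(-82.5,-115,8)),(0,(208,518),(-82.5,115,8)),(1,(303,573),(-82.5,-115,8)),(1,(520,465),(82.5,-115,8)),(1,(56,379),(-82.5,115,8))]
pl=[(0,(75,85),(71,159)),(0,(118,362),(-39,159)),(0,(133,200),(42,86)),(0,(124,280),(0,124)),(1,(85,97),(-39,159)),(1,(146,133),(0,124)),(1,(208,175),(42,86)),(1,(156,237),(0,58))]
C=[T,S]
def f(a):
    r=[]
    for i,u,q in bed: r+=list(np.subtract(proj(C[i],jig(a,q)),px(i,*u)))
    for i,u,q in pl: r+=list(np.subtract(proj(C[i],jig(a,plate(a[3],*q))),px(i,*u)))
    return r
s=least_squares(f,[450,50,.1,1.6],loss='soft_l1'); print(s.x,np.round(f(s.x),1).reshape(-1,2).tolist())
a=s.x
np.save('jig.npy',a)
cc=[(0,(262,212),(48,67,8)),(0,(552,150),(48,-67,8)),(0,(603,352),(-48,-67,8)),(0,(308,414),(-48,67,8)),(1,(264,332),(48,67,8)),(1,(426,424),(48,-67,8)),(1,(316,487),(-48,-67,8)),(1,(157,389),(-48,67,8))]
def g(b):
    r=[]
    for i,u,q in cc:
        w=jig([b[0],b[1],b[2]],(q[0],q[1],16)); r+=list(np.subtract(proj(C[i],w),px(i,*u)))
    return r
s=least_squares(g,[a[0],a[1],a[2]]); print(s.x,np.round(g(s.x),1).tolist())
b=s.x;c,n=np.cos(a[2]),np.sin(a[2]);d=b[:2]-a[:2]
print('cover in jig',c*d[0]+n*d[1],-n*d[0]+c*d[1],np.degrees(b[2]-a[2]))
for i,(u,v) in {'folder1':(447,280),'folder2':(486,235),'block':(420,281)}.items() if 0 else [('f1',(450,279)),('f2',(485,236)),('blk',(420,281)),('roll',(197,226)),('cup',(352,140))]: print(i,ray(T,u,v,8)[:2].round())
E
```

```text
[5.28048324e+02 4.56511733e+01 1.73740440e-01 1.74032865e+00] [[0.8, -1.0], [1.2, 0.4], [-0.9, 1.6], [0.0, 0.9], [0.9, -1.7], [-2.2, -0.3], [0.1, -0.8], [0.2, 0.1], [-0.1, -0.6], [0.4, -0.2], [-0.7, -1.3], [-0.4, -0.3], [-0.4, -0.7], [0.1, -0.1]]
[5.34460825e+02 4.58118734e+01 2.36409530e-01] [-0.6, -0.3, 0.8, -1.3, 1.2, 0.1, 0.0, 1.4, 0.8, -1.6, 1.2, -0.8, -0.9, 0.7, -1.9, -1.2]
cover in jig 6.34374162219779 -0.9502335177111497 3.5906743325680295
f1 [ 389. -188.]
f2 [ 483. -267.]
blk [ 384. -124.]
roll [499. 361.]
cup [699.  22.]
```

```bash
cat >> h.py <<'E'
def st():
    a=np.load('jig.npy'); s=arm.read_state(); p=np.array(s['position']); c,n=np.cos(a[2]),np.sin(a[2]); d=p[:2]-a[:2]
    M=R.from_quat(s['ee_rot']).as_matrix(); f=np.array(s['contact_force'])
    print('t',s['clock'],'jig',np.round([c*d[0]+n*d[1],-n*d[0]+c*d[1],p[2]],1),'yawerr',round(np.degrees(np.arctan2(M[1,0],M[0,0])-a[2]),2),'tilt',M[:2,2].round(4),'Fjig',np.round([c*f[0]+n*f[1],-n*f[0]+c*f[1],f[2]],1),'g',s['gripper_width'])
E
python3 -m pendant '[[0,0,0,0,0,-6.85,0],[0,0,0,0,0,-6.85,0],[0,0,0,0,0,-6.85,0],[0,0,0,0,0,-6.85,0],[0,0,0,0,0,0,0]]'
python3 -m pendant '[[0.012,0.046,0,0,0,0,0],[0.012,0.046,0,0,0,0,0],[0.012,0.046,0,0,0,0,0],[0.012,0.046,0,0,0,0,0],[0.012,0.046,0,0,0,0,0],[0.012,0.046,0,0,0,0,0],[0.012,0.046,0,0,0,0,0],[0.012,0.046,0,0,0,0,0],[0.012,0.046,0,0,0,0,0],[0.012,0.046,0,0,0,0,0],[0.012,0.046,0,0,0,0,0],[0,0,0,0,0,0,0]]'
python3 - <<'E'
from h import *
st()
E
```

```text
clock: 0.6
position: [187.4, 595.9, 249.4]
ee_rot: [0.996, 0.086, -0.0, 0.001]
contact_force: [-0.2, -0.7, -0.0]
gripper_width: 12.5
grasp_force: 0.0
clock: 1.8
position: [405.7, 116.2, 249.8]
ee_rot: [0.997, 0.081, -0.0, 0.0]
contact_force: [-0.6, 0.2, -0.1]
gripper_width: 0.1
grasp_force: 0.0
t 1.8 jig [-108.3   90.7  249.8] yawerr -0.63 tilt [-0.0006 -0.0008] Fjig [-0.6  0.3 -0.1] g 0.13221049414059677
```

```bash
python3 -m pendant '[[0.006,0.043,0,0,0,-0.6,0],[0.006,0.043,0,0,0,0,0],[0.006,0,0.03,0,0,0,0],[0.006,0,0.03,0,0,0,0],[0.006,0,0.03,0,0,0,0],[0,0,0,0,0,0,0],[0,0,0,0,0,0,0]]'
python3 - <<'E'
from fit import *
st()
d=snap('wrist','w1.png'); a=np.load('jig.npy')
for n,q in dict(bedNR=(-82.5,-115,8),bedNL=(-82.5,115,8),bedFR=(82.5,-115,8),fsR=(72,-80,16.5),fsL=(72,85,16.5),lsN=(-66,85,16.5)).items(): print(n,np.round(proj(d,jig(a,q))))
E
```

```text
clock: 2.5
position: [449.7, 41.6, 160.3]
ee_rot: [0.996, 0.092, -0.0, 0.0]
contact_force: [0.4, 0.3, 0.3]
gripper_width: 0.1
grasp_force: 0.0
t 2.5 jig [-77.8   9.6 160.3] yawerr 0.56 tilt [-0.0006 -0.0008] Fjig [0.5 0.2 0.3] g 0.13706559058168194
bedNR [477. 233.]
bedNL [184. 231.]
bedFR [509.  -7.]
fsR [459.   6.]
fsL [204.   3.]
lsN [218. 212.]
```

View pics/w1.png

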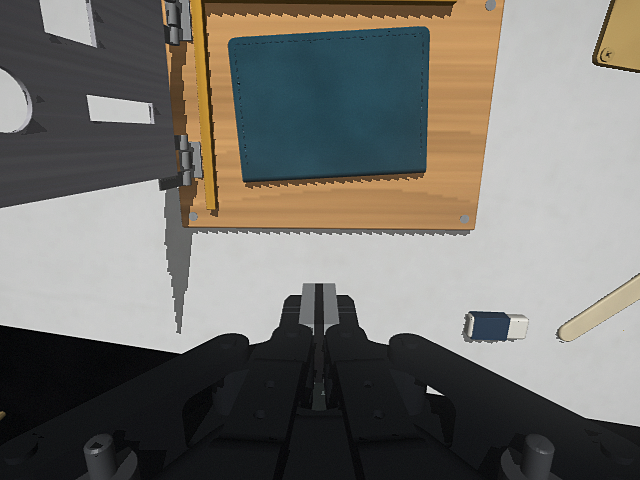

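The wrist view shows the bed's near corners at (475,229) and (184,228), and the left stop's near end at (217,211). The cover's top corners are at (229,38), (429,27), (426,172) and (243,181). The predictions are off by about 2.5 mm in jig x, so I'll refine them.

Run:
```python
from fit import *
d=load('w1.png'); a=np.load('jig.npy')
P=[((475,229),(-82.5,-115,8)),((184,228),(-82.5,115,8)),((217,211),(-66,85,16.5)),((205,3),(72,85,16.5))]
s=least_squares(lambda b:np.ravel([np.subtract(proj(d,jig(b,q)),u) for u,q in P]),a[:3]);print(s.x-a[:3],s.fun.round(1))
a[:3]=s.x; np.save('jig.npy',a)
c,n=np.cos(a[2]),np.sin(a[2])
for u in [(229,38),(429,27),(426,172),(243,181)]:
    w=ray(d,*u,16)[:2]-a[:2]; print(np.round([c*w[0]+n*w[1],-n*w[0]+c*w[1]],1))
st()
```

```text
[1.21301726 0.78182998 0.00155314] [ 1.6  2.1 -0.2  1.1  0.8 -0.1 -1.8 -1.9]
[50.8 69.7]
[ 58.3 -62.5]
[-36.1 -68.8]
[-43.6  65.1]
t 2.55 jig [-78.6   9.3 161.2] yawerr 0.5 tilt [0.0016 0.0002] Fjig [ 0.7 -0.5  0.2] g -0.09299333377587592
```

```bash
python3 -m pendant '[[0,0,0.04,0,0,0.5,0],[0,0,0.04,0,0,0,0],[0,0,0.03,0,0,0,0],[0,0,0.012,0,0,0,0],[0,0,0.006,0,0,0,0],[0,0,0,0,0,0,0],[0,0,0,0,0,0,0]]'
python3 -c "from h import *; st()"
python3 -m pendant '[[0.006,0,0,0,0,0,0],[0.006,0,0,0,0,0,0],[0.006,0,0,0,0,0,0],[0.005,0,0,0,0,0,0],[0.004,0,0,0,0,0,0],[0.004,0,0,0,0,0,0],[0.002,0,0,0,0,0,0],[0,0,0,0,0,0,0],[0,0,0,0,0,0,0]]'
python3 -c "from h import *; st()"
```

```text
clock: 3.25
position: [450.8, 42.0, 33.4]
ee_rot: [0.996, 0.088, 0.002, -0.0]
contact_force: [0.2, 0.1, -0.5]
gripper_width: 0.1
grasp_force: 0.0
t 3.25 jig [-78.    9.3  33.4] yawerr 0.02 tilt [0.003  0.0012] Fjig [ 0.2  0.  -0.5] g 0.05540371389958675
clock: 4.15
position: [482.1, 47.0, 31.9]
ee_rot: [0.996, 0.087, -0.0, 0.0]
contact_force: [-0.6, -0.2, -0.3]
gripper_width: -0.1
grasp_force: 0.0
t 4.15 jig [-46.4   8.8  31.9] yawerr -0.01 tilt [-0.0001 -0.    ] Fjig [-0.6 -0.1 -0.3] g -0.06563789473040868
```

```bash
python3 -m pendant '[[0.003,0,0,0,0,0,0],[0.003,0,0,0,0,0,0],[0.002,0,0,0,0,0,0],[0.001,0,0,0,0,0,0],[0,0,0,0,0,0,0],[0,0,0,0,0,0,0]]'
python3 -c "from h import *; st()"
python3 -m pendant '[[0.001,0,0,0,0,0,0],[0.001,0,0,0,0,0,0],[0,0,0,0,0,0,0]]'
python3 -c "from h import *; st()"
python3 -m pendant '[[0.001,0,0,0,0,0,0],[0,0,0,0,0,0,0]]'
python3 -c "from h import *; st()"
```

```text
clock: 4.75
position: [491.1, 48.7, 32.0]
ee_rot: [0.996, 0.087, 0.0, -0.0]
contact_force: [-0.3, -0.0, -0.4]
gripper_width: -0.2
grasp_force: 0.0
t 4.75 jig [-37.2   8.9  32. ] yawerr -0.01 tilt [0.0001 0.    ] Fjig [-0.3  0.  -0.4] g -0.22294403528859436
clock: 5.05
position: [493.1, 49.1, 32.0]
ee_rot: [0.996, 0.087, 0.0, -0.0]
contact_force: [-0.5, -0.2, 0.2]
gripper_width: 0.1
grasp_force: 0.0
t 5.05 jig [-35.1   8.9  32. ] yawerr -0.01 tilt [0.0001 0.    ] Fjig [-0.6 -0.1  0.2] g 0.08094525782805123
clock: 5.25
position: [494.1, 49.2, 32.0]
ee_rot: [0.996, 0.088, 0.0, -0.0]
contact_force: [-0.3, 0.0, 0.3]
gripper_width: -0.4
grasp_force: 0.1
t 5.25 jig [-34.1   8.9  32. ] yawerr -0.0 tilt [0.0001 0.    ] Fjig [-0.3  0.1  0.3] g -0.44728546963358595
```

```bash
python3 -m pendant '[[0.001,0,0,0,0,0,0],[0.001,0,0,0,0,0,0],[0,0,0,0,0,0,0]]'
python3 -c "
from h import *
st(); snap('wrist','w2.png')"
```

```text
clock: 5.55
position: [494.9, 49.2, 31.8]
ee_rot: [0.996, 0.087, -0.001, 0.0]
contact_force: [-3.0, 0.1, 1.8]
gripper_width: 0.3
grasp_force: 1.8
t 5.55 jig [-33.4   8.8  31.8] yawerr -0.03 tilt [-0.0025 -0.0007] Fjig [-3.   0.6  1.8] g 0.26437415642975187
```

View pics/w2.png

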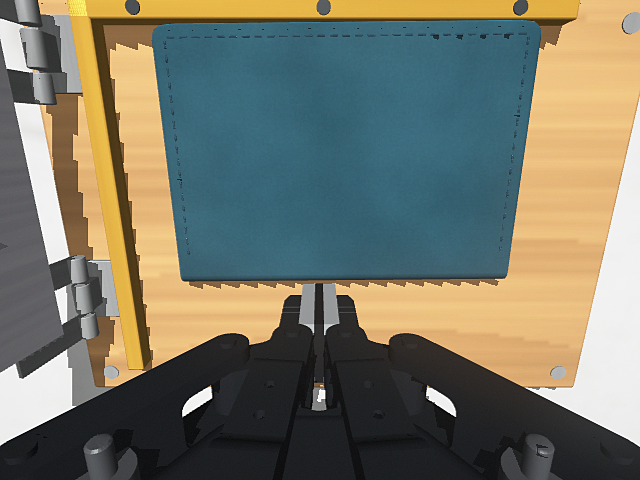

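The picture shows the cover square against the far stop, near edge at row 280, with about 20 mm left to the left stop. Next I'll go round to its right side.

```bash
python3 -m pendant '[[-0.005,0,0,0,0,0,0],[-0.010,0,0,0,0,0,0],[0,0,-0.04,0,0,0,0],[0,0.04,0,0,0,0,0],[0.02,0.04,0,0,0,0,0],[0.033,0.026,0,0,0,0,0],[0.02,0,0.01,0,0,0,0],[0,0,0.02,0,0,0,0],[0,0,0.01,0,0,0,0],[0,0,0,0,0,0,0],[0,0,0,0,0,0,0]]'
python3 -c "from h import *; st()"
python3 -m pendant '[[0,-0.005,0,0,0,0,0],[0,-0.005,0,0,0,0,0],[0,-0.004,0,0,0,0,0],[0,-0.003,0,0,0,0,0],[0,-0.003,0,0,0,0,0],[0,-0.003,0,0,0,0,0],[0,0,0,0,0,0,0]]'
python3 -c "from h import *; st()"
```

```text
clock: 6.7
position: [571.2, -44.6, 32.3]
ee_rot: [0.996, 0.088, 0.0, 0.0]
contact_force: [0.1, -0.1, -0.2]
gripper_width: -0.0
grasp_force: 0.0
t 6.7 jig [ 25.4 -97.   32.3] yawerr 0.03 tilt [ 0.     -0.0003] Fjig [ 0.  -0.1 -0.2] g -0.020980956596569157
clock: 7.4
position: [567.5, -21.7, 32.0]
ee_rot: [0.996, 0.088, -0.0, -0.0]
contact_force: [0.1, -0.1, -0.0]
gripper_width: 0.1
grasp_force: 0.0
t 7.4 jig [ 25.7 -73.8  32. ] yawerr 0.02 tilt [-0.  0.] Fjig [ 0.1 -0.1 -0. ] g 0.10258016034275237
```

```bash
python3 -m pendant '[[0,-0.003,0,0,0,0,0],[0,-0.003,0,0,0,0,0],[0,-0.002,0,0,0,0,0],[0,-0.001,0,0,0,0,0],[0,0,0,0,0,0,0]]'
python3 -c "from h import *; st()"
python3 -m pendant '[[0,-0.001,0,0,0,0,0],[0,-0.001,0,0,0,0,0],[0,0,0,0,0,0,0]]'
python3 -c "from h import *; st(); snap('wrist','w3.png')"
```

```text
clock: 7.9
position: [565.9, -13.1, 32.0]
ee_rot: [0.996, 0.088, -0.0, -0.0]
contact_force: [-0.5, -0.7, 0.2]
gripper_width: 0.1
grasp_force: 0.0
t 7.9 jig [ 25.7 -65.   32. ] yawerr -0.0 tilt [-0.      0.0001] Fjig [-0.7 -0.6  0.2] g 0.1314488327903992
clock: 8.2
position: [565.6, -11.2, 32.0]
ee_rot: [0.996, 0.088, -0.0, -0.0]
contact_force: [0.3, 0.7, -0.1]
gripper_width: 0.1
grasp_force: 0.0
t 8.2 jig [ 25.7 -63.   32. ] yawerr -0.0 tilt [-0.0001  0.    ] Fjig [ 0.4  0.6 -0.1] g 0.13499420146314248
```

View pics/w3.png

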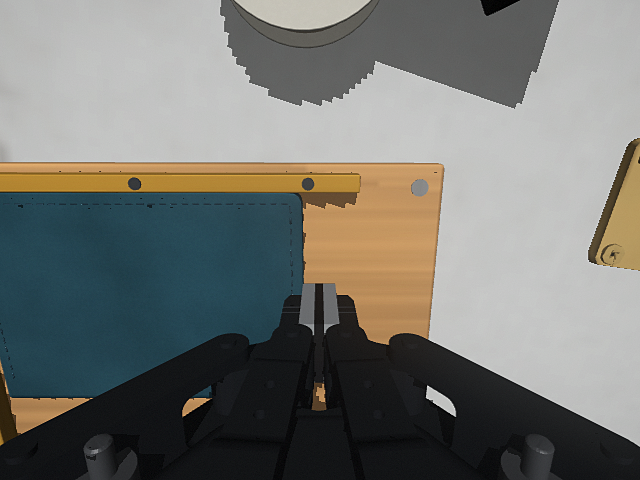

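The cover's right edge (column 303) is at the fingertips and has about 5 mm to go, so I'll keep pushing until I feel the stop.

```bash
for i in 1 2; do python3 -m pendant '[[0,-0.001,0,0,0,0,0],[0,-0.001,0,0,0,0,0],[0,0,0,0,0,0,0]]' >/dev/null
python3 -c "from h import *; st()"; done
python3 -m pendant '[[0,-0.001,0,0,0,0,0],[0,0,0,0,0,0,0]]' >/dev/null
python3 -c "from h import *; st()"
```

```text
t 8.55 jig [ 25.7 -61.   32. ] yawerr -0.0 tilt [0.     0.0001] Fjig [-0.  -0.2  0.4] g 0.2189636420581695
t 8.85 jig [ 25.7 -59.   32. ] yawerr -0.0 tilt [-0.0001  0.    ] Fjig [ 0.7 -1.1 -0.3] g -0.04777345498123796
t 9.05 jig [ 25.7 -58.   32. ] yawerr -0.0 tilt [0. 0.] Fjig [-0.   0.3  0.9] g 0.1307503709564894
```

```bash
python3 -m pendant '[[0,-0.001,0,0,0,0,0],[0,0,0,0,0,0,0]]' >/dev/null
python3 -c "from h import *; st()"
python3 -m pendant '[[0,-0.001,0,0,0,0,0],[0,0,0,0,0,0,0]]' >/dev/null
python3 -c "from h import *; st()"
```

```text
t 9.25 jig [ 25.7 -57.   32. ] yawerr -0.0 tilt [0. 0.] Fjig [ 0.4 -0.6  0. ] g 0.18364163717752507
t 9.45 jig [ 25.7 -56.   32. ] yawerr -0.0 tilt [-0.  0.] Fjig [ 0.  -0.1  0.9] g 0.13297695117663547
```

```bash
python3 -m pendant '[[0,-0.001,0,0,0,0,0],[0,0,0,0,0,0,0]]' >/dev/null
python3 -c "from h import *; st()"
python3 -m pendant '[[0,-0.001,0,0,0,0,0],[0,0,0,0,0,0,0]]' >/dev/null
python3 -c "from h import *; st();d=snap('wrist','w4.png');crop('w4.png','w4c.png',0,140,480,300,1.6)"
```

```text
t 9.65 jig [ 25.7 -55.   32. ] yawerr -0.0 tilt [0. 0.] Fjig [-0.8 -0.5  0.8] g -0.22485694009559393
t 9.85 jig [ 25.5 -54.3  32. ] yawerr -0.0 tilt [-0.0004 -0.0004] Fjig [-0.1 -2.  -0.6] g -0.22622149043459394
```

View pics/w4c.png

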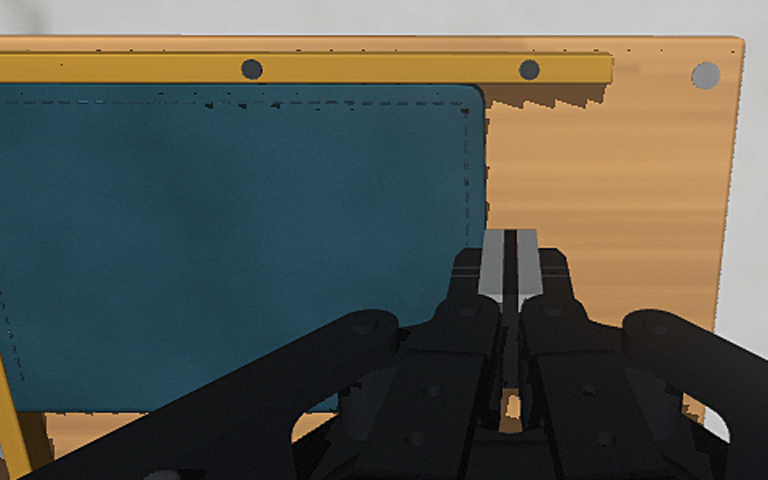

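The cover is flush with the far stop and its left edge has reached the left stop. The force is rising at 2 N. I'll press once more, then tap the near edge again.

```bash
python3 -m pendant '[[0,-0.001,0,0,0,0,0],[0,0,0,0,0,0,0],[0,0,0,0,0,0,0]]' >/dev/null
python3 -c "from h import *; st()"
python3 -m pendant '[[0,0.006,0,0,0,0,0],[0,0.01,0,0,0,0,0],[0,0,-0.04,0,0,0,0],[0,0,-0.01,0,0,0,0],[-0.04,-0.04,0,0,0,0,0],[-0.035,-0.04,0,0,0,0,0],[0,-0.008,0.02,0,0,0,0],[0,0,0.02,0,0,0,0],[0,0,0.01,0,0,0,0],[0,0,0,0,0,0,0],[0,0,0,0,0,0,0]]' >/dev/null
python3 -c "from h import *; st()"
python3 -m pendant '[[0.006,0,0,0,0,0,0],[0.005,0,0,0,0,0,0],[0.004,0,0,0,0,0,0],[0,0,0,0,0,0,0]]' >/dev/null
python3 -c "from h import *; st()"
```

```text
t 10.2 jig [ 25.5 -54.1  32. ] yawerr -0.01 tilt [-0.0004 -0.0011] Fjig [-0.2 -4.6  0.1] g 0.03280320000372884
t 11.3 jig [-42.   11.6  32.2] yawerr -0.04 tilt [0.0004 0.0001] Fjig [ 1.1 -0.  -0.7] g 0.2702755041566833
t 11.7 jig [-31.4  11.5  32.3] yawerr -0.1 tilt [-0.0091 -0.0025] Fjig [-11.    5.6  12.7] g -0.06170176950513082
```

```bash
python3 -m pendant '[[-0.008,0,0,0,0,0,0],[-0.012,0,0,0,0,0,0],[-0.012,0,-0.03,0,0,0,0],[-0.012,0,-0.05,0,0,0,0],[0,0,-0.05,0,0,0,0],[0,0,0,0,0,0,0],[0,0,0,0,0,0,0],[0,0,0,0,0,0,0]]' >/dev/null
cat > chk.py <<'E'
from fit import *
import sys
st(); f=sys.argv[1]; d=snap('wrist',f); a=np.load('jig.npy')
def rect(src,z,lo,hi):
    # rectify jig plane at height z: 4 px/mm, u=y reversed, v=x reversed
    q=[(90,125),(90,-125),(-90,-125),(-90,125)]
    A=np.float32([proj(src,jig(a,(x,y,z))) for x,y in q]); B=np.float32([((125-y)*4,(90-x)*4) for x,y in q])
    return cv2.warpPerspective(src['image'],cv2.getPerspectiveTransform(A,B),(1000,720))
I=rect(d,16,0,0); h=cv2.cvtColor(I,cv2.COLOR_RGB2HSV)
m=cv2.inRange(h,(85,70,30),(115,255,255)); m=cv2.morphologyEx(m,cv2.MORPH_OPEN,np.ones((9,9)))
c=max(cv2.findContours(m,0,2)[0],key=cv2.contourArea); r=cv2.minAreaRect(c)
print('centre jig',90-r[0][1]/4,125-r[0][0]/4,'size',np.array(r[1])/4,r[2])
m=cv2.inRange(h,(18,130,90),(30,255,255)); 
for y in (60,20,-20,-50): 
    col=m[:200,int((125-y)*4)]; v=np.where(col)[0]; print('far stop x at y',y, 90-v.max()/4 if len(v) else None)
for x in (40,0,-40):
    row=m[int((90-x)*4),:260]; v=np.where(row)[0]; print('left stop y at x',x,125-v.max()/4 if len(v) else None)
cv2.imwrite('pics/rect_'+f,I[:,:,::-1])
E
python3 chk.py w5.png
```

```text
t 12.5 jig [-72.2  11.7 159.7] yawerr -0.04 tilt [-0.0018 -0.0004] Fjig [ 0.2 -0.   0.9] g 0.13627881977232628
centre jig 25.75 19.375 size [ 95.   133.75] 90.0
far stop x at y 60 74.0
far stop x at y 20 73.75
far stop x at y -20 73.75
far stop x at y -50 73.75
left stop y at x 40 86.75
left stop y at x 0 87.0
left stop y at x -40 87.0
```

The cover is flush with both stops to within image resolution, and the true jig is offset about +1.8/+1.9 mm in my frame. I'll correct that and go behind the template.

```bash
python3 - <<'E'
from fit import *
a=np.load('jig.npy'); w=jig(a,(1.75,1.9,0)); a[:2]=w[:2]; np.save('jig.npy',a)
E
python3 -m pendant '[[0,0,-0.05,0,0,0,0],[0,0,-0.05,0,0,0,0],[0.02,-0.036,0,0,0,0,0],[0.02,-0.036,0,0,0,0,0],[0.02,-0.036,0,0,0,0,0],[0.02,-0.036,0,0,0,0,0],[0.022,-0.036,0,0,0,0,0],[0,0,0,0,0,0,0],[0,0,0,0,0,0,0]]' >/dev/null
python3 -c "from h import *; st()"
python3 -m pendant '[[0,0,0.03,0,0,0,0],[0,0,0.03,0,0,0,0],[0,0,0.03,0,0,0,0],[0,0,0,0,0,0,0],[0,0,0,0,0,0,0]]' >/dev/null
python3 -c "from h import *; st()"
```

```text
t 13.45 jig [ 28.7 190.4 257.9] yawerr 0.05 tilt [-0.0041 -0.0031] Fjig [-0.3 -0.2  1. ] g -0.22491725060440096
t 13.95 jig [ 28.9 188.9 170.8] yawerr -0.04 tilt [-0.0005 -0.0013] Fjig [ 1.4 -0.5  1.2] g 0.048149460011410995
```

```bash
python3 -m pendant '[[0,0.015,0,0,0,0,0],[0,0.015,0,0,0,0,0],[0,0.01,0,0,0,0,0],[0,0.01,0,0,0,0,0],[0,0.01,0,0,0,0,0],[0,0.008,0,0,0,0,0],[0,0.008,0,0,0,0,0],[0,0,0,0,0,0,0]]' >/dev/null
python3 -c "from h import *; st()"
python3 -m pendant '[[0,0.008,0,0,0,0,0],[0,0.008,0.001,0,0,0,0],[0,0.008,0.001,0,0,0,0],[0,0.008,0.002,0,0,0,0],[0,0.008,0.002,0,0,0,0],[0,0.007,0.002,0,0,0,0],[0,0,0,0,0,0,0]]' >/dev/null
python3 -c "from h import *; st()"
```

```text
t 14.75 jig [ 29.1 112.9 170.8] yawerr -0.06 tilt [ 0.0003 -0.0002] Fjig [ 0.5 -0.5  2.5] g -0.3479439157292595
t 15.45 jig [ 28.4  65.8 162. ] yawerr -0.08 tilt [-0.0017 -0.0009] Fjig [-0.   0.2 -0.4] g -0.11345138942844481
```

```bash
python3 -c "
from h import *
snap('scene','s2.png'); crop('s2.png','s2c.png',230,80,230,220,2.6)"
```

```text
(no output)
```

View pics/s2c.png

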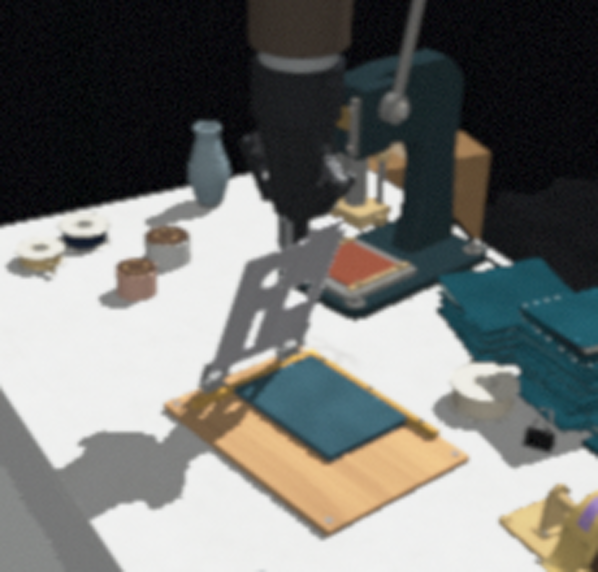

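The template is being pushed down, now about 65°, with the finger behind its free end. I'll follow the arc down.

```bash
python3 -m pendant '[[0,0.01,0.004,0,0,0,0],[0,0.01,0.004,0,0,0,0],[0,0.01,0.006,0,0,0,0],[0,0.009,0.007,0,0,0,0],[0,0.008,0.008,0,0,0,0],[0,0.008,0.008,0,0,0,0],[0,0.007,0.009,0,0,0,0],[0,0.007,0.01,0,0,0,0],[0,0,0,0,0,0,0]]' >/dev/null
python3 -c "from h import *; st()"
python3 -m pendant '[[0,0.005,0.01,0,0,0,0],[0,0.005,0.01,0,0,0,0],[0,0.003,0.01,0,0,0,0],[0,0.003,0.011,0,0,0,0],[0,0.002,0.011,0,0,0,0],[0,0.001,0.006,0,0,0,0],[0,0,0,0,0,0,0],[0,0,0,0,0,0,0]]' >/dev/null
python3 -c "from h import *; st()"
```

```text
t 16.4 jig [ 27.6  -3.  104.5] yawerr -0.09 tilt [-0.0041 -0.0012] Fjig [-1.   0.1 -0.3] g 0.09152671461882073
t 17.2 jig [ 29.1 -21.   48.5] yawerr 0.01 tilt [-0.0002 -0.0002] Fjig [0.7 0.7 1.1] g -0.16203695325045775
```

```bash
python3 -m pendant '[[0,0,0.004,0,0,0,0],[0,0,0.003,0,0,0,0],[0,0,0.001,0,0,0,0],[0,0,0,0,0,0,0]]' >/dev/null
python3 -c "from h import *; st()"
for i in 1 2; do python3 -m pendant '[[0,0,0.001,0,0,0,0],[0,0,0,0,0,0,0],[0,0,0,0,0,0,0]]' >/dev/null
python3 -c "from h import *; st()"; done
```

```text
t 17.6 jig [ 28.9 -21.   40.5] yawerr -0.01 tilt [-0.0002 -0.    ] Fjig [-0.   1.   0.5] g 0.2985526587720664
t 17.9 jig [ 29.  -21.1  39.7] yawerr -0.01 tilt [0. 0.] Fjig [-0.1 -0.4 -0.4] g 0.02246039467852622
t 18.2 jig [ 29.1 -21.1  38.8] yawerr -0.0 tilt [0.0003 0.    ] Fjig [ 0.2 -0.3  1. ] g -0.015519127599444524
```

```bash
for i in 1 2; do python3 -m pendant '[[0,0,0.001,0,0,0,0],[0,0,0,0,0,0,0],[0,0,0,0,0,0,0]]' >/dev/null
python3 -c "from h import *; st()"; done
```

```text
t 18.5 jig [ 29.2 -21.1  38.7] yawerr 0.02 tilt [ 0.0005 -0.0001] Fjig [-1.7  0.1  7.1] g 0.1825976044689295
t 18.8 jig [ 29.2 -21.   38.6] yawerr 0.04 tilt [ 0.0006 -0.0003] Fjig [-4.2  0.4 13.2] g 0.1650874246523125
```

The plate is shut, with 13 N and the tip at about 20 mm. I'll lift off and look for the window.

```bash
python3 -m pendant '[[0,0,-0.005,0,0,0,0],[0,0,-0.03,0,0,0,0],[-0.03,0,-0.04,0,0,0,0],[-0.04,0,-0.03,0,0,0,0],[-0.03,0,0,0,0,0,0],[0,0,0,0,0,0,0],[0,0,0,0,0,0,0],[0,0,0,0,0,0,0]]' >/dev/null
python3 - <<'E'
from fit import *
st(); d=snap('wrist','w6.png'); a=np.load('jig.npy')
for n,q in dict(round=(0,-20,20),sq=(42,18,20),slot=(0,46,20),edgeN=(-39,-55,20),edgeF=(71,-55,20),hingeN=(-39,104,20)).items(): print(n,np.round(proj(d,jig(a,q)),1))
E
```

```text
t 19.6 jig [-70.1 -21.  141.5] yawerr 0.0 tilt [ 0.0004 -0.    ] Fjig [ 0.4 -0.3 -0.4] g -0.03789002427566966
round [317.4 132.5]
sq [255.8  61.8]
slot [215.7 132.6]
edgeN [369.1 192.3]
edgeF [375.9   8.4]
hingeN [134.7 192.6]
```

View pics/w6.png

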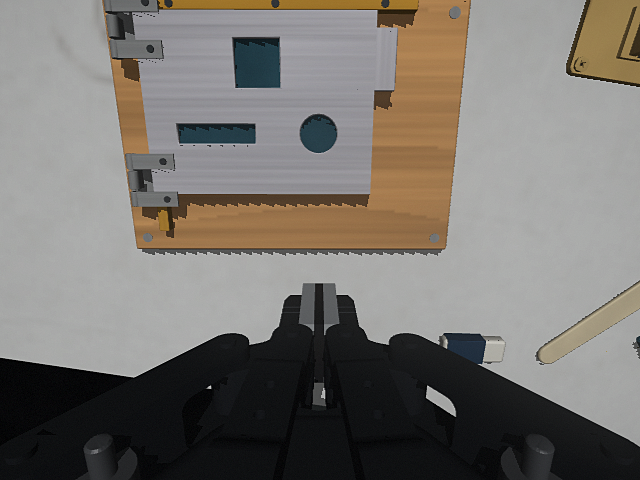

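The template is flat. The round window is centred at (318,133), against a prediction of (317,132). I'll move to point 10 mm above it.

```bash
python3 -m pendant '[[0.03,0,0,0,0,0,0],[0.03,0,0,0,0,0,0],[0.01,0,0.02,0,0,0,0],[0,0,0.03,0,0,0,0],[0,0,0.025,0,0,0,0],[0,0,0.012,0,0,0,0],[0,0,0.005,0,0,0,0],[0,0,0,0,0,0,0],[0,0,0,0,0,0,0]]' >/dev/null
python3 -c "from h import *; st()"
```

```text
t 20.55 jig [ -0.  -21.   50.6] yawerr 0.01 tilt [0.002  0.0005] Fjig [0.5 0.1 0.7] g -0.35142176515270307
```

```bash
python3 -m pendant '[[0,-0.0004,0.003,0,0,0,0],[0,0,0,0,0,0,0],[0,0,0,0,0,0,0],[0,0,0,0,0,0,0],[0,0,0,0,0,0,0],[0,0,0,0,0,0,0],[0,0,0,0,0,0,0],[0,0,0,0,0,0,0],[0,0,0,0,0,0,0],[0,0,0,0,0,0,0],[0,0,0,0,0,0,0],[0,0,0,0,0,0,0]]' >/dev/null
python3 -m pendant '[[0,0,0,0,0,0,0],[0,0,0,0,0,0,0],[0,0,0,0,0,0,0],[0,0,0,0,0,0,0],[0,0,0,0,0,0,0],[0,0,0,0,0,0,0],[0,0,0,0,0,0,0],[0,0,0,0,0,0,0],[0,0,0,0,0,0,0],[0,0,0,0,0,0,0],[0,0,0,0,0,0,0],[0,0,0,0,0,0,0]]' >/dev/null
python3 -m pendant '[[0,0,0,0,0,0,0],[0,0,0,0,0,0,0],[0,0,0,0,0,0,0],[0,0,0,0,0,0,0]]' >/dev/null
python3 -c "from h import *; st(); print(arm.job_done())"
```

```text
t 23.35 jig [ -1.  -20.7  46.6] yawerr -0.01 tilt [-0.0001 -0.    ] Fjig [-0.7  0.1  0.4] g -0.11494758908473368
the job is handed in; nothing more can be done
None
```

I handed the job in at 23.4 s: the cover lies flush against both stops, the template is folded flat, and the closed fingertips held for over two seconds about 8 mm above the round window's middle (within about 1 mm), still pointing and touching nothing.

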